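# Unlatch and open the gate of a mushroom tub bay

### The arm

A 7-joint arm with a two-finger parallel gripper is mounted at the origin on the work surface. World frame = base frame: x ahead of the robot, y to its left, z up, the work surface at z = 0. Lengths are in m, angles in rad, forces in N, time in s.
With the tool pointing down it reaches from about 0.425 to 0.825 m from the base axis. Payload 3.6 kg.
Tool frame: the origin (TCP) lies midway between the tips of the shut fingers; the grasp point (between the pads) lies 19 mm behind it; z points along the fingers, y is the direction in which the jaws open and shut (so a half turn about z gives the same grasp; the last joint's range is limited). The gripper opens to 85 mm and grips with 20 to 120 N. Pads are 22 mm wide; open, the fingers measure 114 mm over their backs; the gripper's body (76 mm by 85 mm) begins 54 mm behind the grasp point. The pads swing forward as they close: fully open they stand 13 mm farther back than shut.
Start: joints at [1.238, 0.615, -0.013, 1.423, 0.008, 1.103, -0.04], TCP at [0.196, -0.62, 0.231] pointing down, gripper open.
Joint ranges: [-3.12, 3.12], [-0.3, 2.06], [-1.34, 1.32], [0.26, 2.42], [-1.36, 4.5], [0.01, 1.98], [-2.84, 2.84]. Speed limits (rad/s): [2.79, 2.79, 3.14, 3.14, 3.14, 3.14, 3.14].

### API

Orientations are given as a unit quaternion [w, x, y, z].
In Python, from plant import manip, command_gripper, kin, state, viewer, ticket gives the robot as it stands. The module is installed in compiled form; this text tells all that it offers. Calls block until the motion is done:
- manip.goto(position, orientation): joint-space move of the TCP to a pose.
- manip.servo_line(position, rot=None, vel=0.15, stop_force=None): straight line of the TCP; rot=None keeps the orientation; vel is the mean speed in m/s. With stop_force (N) it stops when the force on the tool has changed by that much, and returns True; else False.
- manip.set_joints(angles): joint-space move.
- command_gripper(opening, f_grip=None): finger opening in m; f_grip is the grip in N (None keeps the last); returns when the fingers have stopped.
- manip.pause(seconds).
- kin.solve_ik(position, orientation): joint angles nearest the present ones, or None.
- state(): the state.
- viewer.capture(name): name is "scene" or "top"; returns a dict with "pixels" (400x640x3 uint8, red, green, blue), "fovy" (degrees; the focal length in pixels is half the picture's height over the tangent of half this angle, whatever the lens; pixels are square), "cx", "cy" (the principal point, pixels), "dist" ([k1, k2, p1, p2, k3] as OpenCV has them; the pictures are not rectified), "T" (4x4, takes a point from camera to world coordinates). Camera axes: x right, y down, z forward; pixel columns grow to the right and rows downward; lengths in m; the calibration is good to about 2 mm. A picture is of the moment at which its call begins. There is no depth.
A pose or a line that the arm cannot do raises manip.MotionError and nothing moves.
- ticket.sign_off(): hands the job in, once; it reports no verdict.
The state is a dict: "t": time; "joint_positions": joint angles; "qvel": joint speeds; "effort": joint torques, N m; "position": TCP position; "orientation": TCP orientation; "wrist_force": force on the tool from outside, world axes, zero at the start; "torque": the same for the moment, N m; "opening": finger opening in m.
Only numpy, scipy, OpenCV 4.12 (cv2) and the standard library are available. Lean on these libraries where they do the work, as an engineer would, in place of code of your own. Each camera call takes 0.05 s, during which the arm holds its last target. There are 200 camera calls.

### The job

Open the gate of the low tub bay on the bench: press its round thumb peg down until the latch bar has lifted clear of its catch, and only then pull the gate out towards you, gently, by the bow handle around the peg. Leave the gate standing still, wide open at about a right angle to the bay's front, with the latch bar dropped back down. Do not lift the bar itself, do not force anything, and leave everything else where it stands.

Things in the scene. Friction and masses are not known exactly. Their poses are not given: they have to be found in the camera images.
- bay: Fixed aluminium and clear plastic bay, 320 mm wide, open on top, front closed by the gate; two tubs inside. Origin: on the bench, middle of the gate line. x points into the bay (away from the operator at yaw 0), y left along the shut gate, z up. Sides 130 mm high, front posts 145 mm. Its place varies by 60 x 180 mm, its yaw by 0.3 rad either way.
- gate_hinge (a point): Point on the gate's vertical hinge axis, at the left (+y) end of the gate line, 130 mm left of the bay's origin and 110 mm above the bench; its axes are those of the bay.
- gate (a joint): Swing of the gate, rad: 0 shut, grows as its free (right) end swings out of the bay towards the operator (clockwise seen from above), stop at 1.75. It weighs about 0.8 kg, turns with light friction (about 0.1 N m) and stays where it is left. While the bar is in the catch it gives only about 0.02 rad.
- gate_frame: The gate panel, 235 mm wide, 12 mm thick, top at 130 mm above the bench. Origin: on the hinge axis at bench height; its -y runs from the hinge to the free end, -x is its front side, z up (it turns with the gate). More than 20 N on it or its bow handle counts as forcing.
- pull_bow (a point): Middle of the front bar of the bow handle: 12 mm round steel bent in a level U, axis 130 mm above the bench, 68 mm in front of the gate's mid-plane, legs 45 and 145 mm from the hinge axis. Between bow and gate face is a pocket, 56 mm front to back, 88 mm long, open above and below: shut gripper tips go down into it onto the thumb peg and can pull on the bow's inside. Axes as gate_frame.
- latch (a joint): Turn of the latch (bar and lever are one rocker on a pivot at 160 mm from the hinge axis, 110 mm above the bench), rad: 0 with the bar down, grows as the thumb peg goes down and the bar's end rises, hard stop at 0.33. The bar is clear of the catch from about 0.29. It falls back by its own weight.
- latch_lever: Tail of the rocker, with a vertical slotted plate carrying the thumb peg. Origin: the pivot; +y runs from the pivot to the peg, 65 mm away, z up at rest. Lifting the bar takes about 2 to 5 N down on the peg; at the stop the force rises steeply, roughly 10 N per mm. More than 20 N on lever or peg bends it: a failure.
- thumb_mid (a point): Top middle of the thumb peg if clamped at mid-slot: in the bow's pocket, 34 mm before the gate's mid-plane, 95 mm from the hinge axis, 126 mm above the bench; moves with the lever. The peg, a level steel cylinder 22 mm thick, 46 mm long, pointing out from the gate, truly sits up to 10 mm higher or lower, unmeasured: find it by feel. It sinks about 19 mm to clear the bar, 21 mm to the stop.
- latch_bar: The gravity latch bar, flat steel, 10 mm thick, 20 mm high, about 0.34 kg, from 20 mm on the peg's side of the pivot to 125 mm beyond it, in front of the gate's free end. Origin: the pivot. It is to be raised by the thumb peg only, not touched.
- catch_lip (a point): Middle of the top edge of the catch's front lip: a fixed dark steel upright hook on the bay's right post, lip 20 mm wide and 10 mm thick, top 129 mm above the bench, standing 4 mm in front of the bar's end and so holding the gate shut. Axes: those of the bay.
- tub0: Loose white culture tub with orange growth, 170 x 125 x 75 mm, left inside the bay. Origin under its middle. Bystander.
- tub1: The same, right inside the bay. Bystander.
- tub2: The same, on the bench left of the bay. Bystander.
- jar: Glass jar, 68 mm across, 85 mm high, on the bench in front of the bay's right side. Bystander.
- spray: White bottle, 64 mm across, 170 mm high, right of the bay. Bystander.
- spatula: Spatula lying on the bench, front right. Bystander.
- lids: Stack of white tub lids, 170 x 125 x 23 mm, on the bench left of the bay's front. Bystander.

How it is judged:
By the outcome, as a careful person would: the job done as asked, in the order asked, and still so for the second after the job is handed in, with the robot touching nothing.
It also fails if it takes over 72 s, if anything falls off the work surface, if the arm or the gripper's body presses on something with over 40 N, if the wrist force passes 120 N, or if a joint passes its speed limit or range.

## Working session

There is one attempt and no reset: what is moved stays moved. The work goes in short steps, each a Python script; the robot and the scene stay as the last script left them, time stands still between calls to the robot, and variables do not carry over. Pictures are saved under pics/ and viewed, about 8 in all and at most 12, crops included, and the job is handed in when it is done.

```bash
mkdir -p pics; ls; python3 - <<'E'
from plant import viewer,state
import cv2,numpy as np
for n in ("scene","top"):
    c=viewer.capture(n); cv2.imwrite(f"pics/{n}0.png",c["pixels"][:,:,::-1])
    print(n,c["fovy"],c["cx"],c["cy"],c["dist"]); print(np.round(c["T"],4))
s=state();print({k:np.round(v,3) for k,v in s.items()})
E
```

```text
pics
scene 51.94953750749264 320.65479968361643 198.0167971641965 [-0.06238933  0.          0.          0.          0.        ]
[[ 4.3160e-01  6.8760e-01 -5.8390e-01  1.1347e+00]
 [ 9.0210e-01 -3.2850e-01  2.7980e-01 -2.6410e-01]
 [ 6.0000e-04 -6.4750e-01 -7.6210e-01  8.4940e-01]
 [ 0.0000e+00  0.0000e+00  0.0000e+00  1.0000e+00]]
top 51.290454348568886 317.044094937506 206.8715783545732 [0.02602094 0.         0.         0.         0.        ]
[[ 0.0158 -0.9949  0.1001  0.4722]
 [-0.9997 -0.0138  0.0204 -0.0062]
 [-0.019  -0.1004 -0.9948  1.0803]
 [ 0.      0.      0.      1.    ]]
{'t': np.float64(0.1), 'joint_positions': array([ 1.238,  0.616, -0.013,  1.425,  0.008,  1.103, -0.04 ]), 'qvel': array([ 0.003, -0.003, -0.001, -0.004,  0.001,  0.001, -0.   ]), 'effort': array([ 1.0000e-03, -4.7038e+01,  2.6000e-01, -1.7157e+01,  1.0000e-02,
        6.0000e-03,  0.0000e+00]), 'position': array([ 0.196, -0.619,  0.23 ]), 'orientation': array([-0.001,  0.988,  0.153, -0.   ]), 'wrist_force': array([0.09 , 0.987, 0.321]), 'torque': array([ 0.047, -0.03 ,  0.02 ]), 'opening': np.float64(0.086)}
```

View pics/scene0.png

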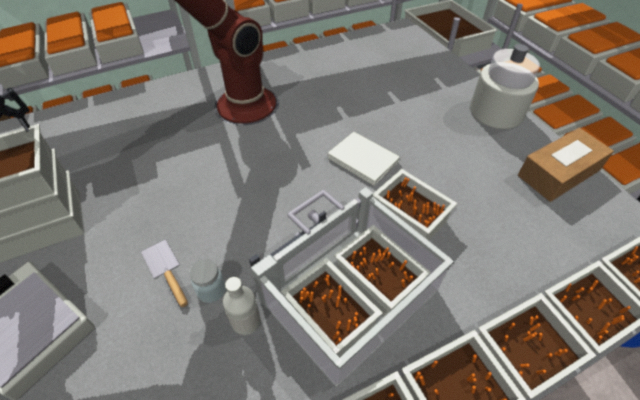

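View pics/top0.png

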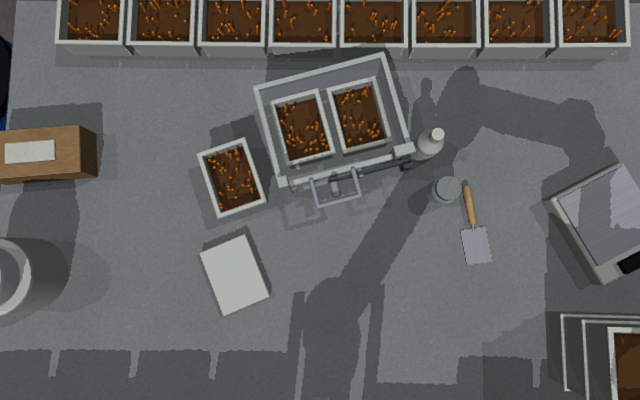

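The scene view shows the bay at about (350,270), with the bow at (315,210). The top view shows the posts at about (282,181) and (404,150), the bow front bar at about (337,205), the jar at (447,189) and the spray at (430,143). Next I'll enlarge both crops for pixel readings.

```bash
python3 - <<'E'
import cv2,numpy as np
a=cv2.imread("pics/top0.png")[40:230,240:480]; b=cv2.imread("pics/scene0.png")[170:320,230:400]
a=cv2.resize(a[90:180,20:200],None,fx=4.4,fy=4.4,interpolation=cv2.INTER_CUBIC) # origin (260,130)
cv2.imwrite("pics/topc.png",a)
b=cv2.resize(b[0:110,0:165],None,fx=4.8,fy=4.8,interpolation=cv2.INTER_CUBIC) # origin (230,170)
cv2.imwrite("pics/scenec.png",b)
E
```

```text
(no output)
```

View pics/topc.png

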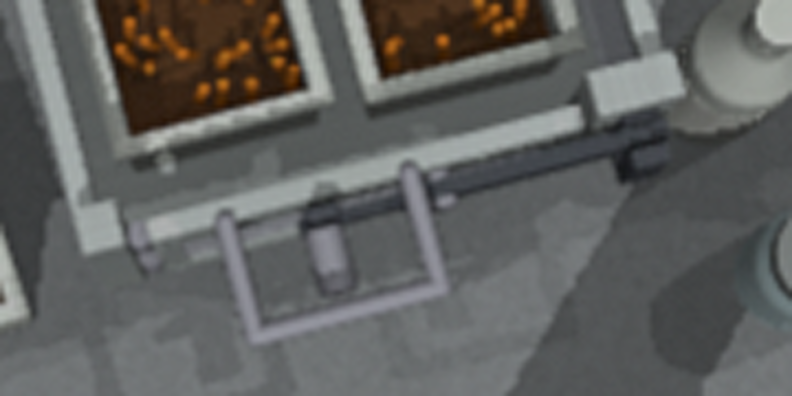

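View pics/scenec.png

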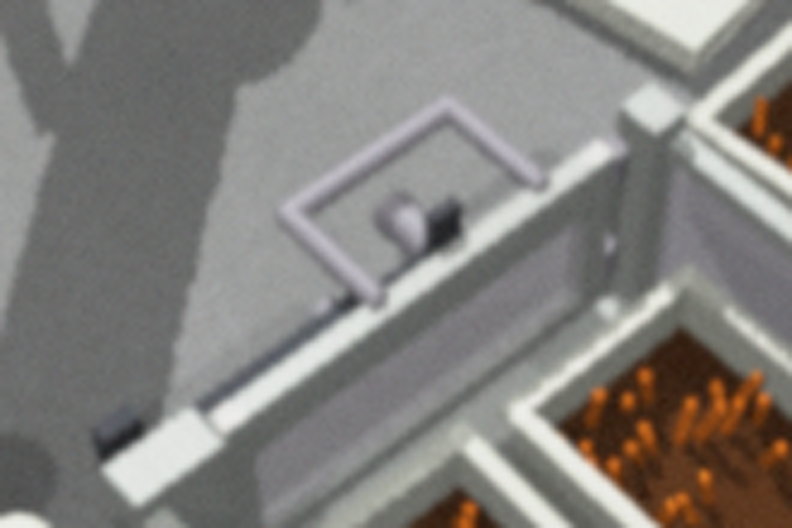

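Top crop (offset 260,130, ×4.4): bow corners (257,330) and (441,284), leg bases (225,217) and (410,168), catch hook about (642,165). Scene crop (offset 230,170, ×4.8): corners (447,104) and (290,209), leg bases (541,184) and (377,297). The peg is visible inside the pocket. Next I'll cast rays onto z = 0.130 and fit the pose.

```bash
cat > h.py <<'E'
import cv2,numpy as np
from plant import viewer
def ray(c,uv):
    f=200/np.tan(np.radians(c["fovy"])/2)
    K=np.array([[f,0,c["cx"]],[0,f,c["cy"]],[0,0,1]])
    p=cv2.undistortPoints(np.array(uv,float).reshape(-1,1,2),K,np.array(c["dist"]))[:,0]
    T=np.array(c["T"]); return T[:3,3],np.c_[p,np.ones(len(p))]@T[:3,:3].T
def plane(c,uv,z):
    o,d=ray(c,uv); return o+d*((z-o[2])/d[:,2])[:,None]
def rigid(L,W):   # 2D L->W : yaw, translation
    a=L-L.mean(0);b=W-W.mean(0)
    y=np.arctan2((a[:,0]*b[:,1]-a[:,1]*b[:,0]).sum(),(a*b).sum())
    R=np.array([[np.cos(y),-np.sin(y)],[np.sin(y),np.cos(y)]])
    return y,W.mean(0)-R@L.mean(0),R
E
python3 - <<'E'
from h import *
t=viewer.capture("top");s=viewer.capture("scene")
tu=(np.array([[257,330],[441,284],[225,217],[410,168]])+.5)/4.4+[260,130]-.5
su=(np.array([[447,104],[290,209],[541,184],[377,297]])+.5)/4.8+[230,170]-.5
L=np.array([[-.068,-.045],[-.068,-.145],[-.008,-.045],[-.008,-.145]])
A=plane(t,tu,.13)[:,:2];B=plane(s,su,.13)[:,:2]
for n,l,w in (("top",L,A),("scene",L,B),("both",np.r_[L,L],np.r_[A,B])):
    y,o,R=rigid(l,w); print(n,"yaw",y,"hinge",o,"res mm\n",np.round((w-(l@R.T+o))*1e3,1).tolist())
print("origin",o-R@[0,.13],"bow",o+R@[-.068,-.095],"peg",o+R@[-.034,-.095])
# checks: post tops z=.145, catch lip z=.129 (bay (-?, )), jar top z=.085, lids
print("lip", (plane(t,[(np.array([642,165])+.5)/4.4+[260,130]-.5],.129)[0,:2]-o)@R)
print("post L/R", (plane(t,(np.array([[100,226],[632,85]])+.5)/4.4+[260,130]-.5,.145)[:,:2]-o)@R)
print("jar",plane(t,[[447,188]],.085)[0,:2],"spray",plane(t,[[435,134]],.17)[0,:2],"lids corners",plane(t,[[201,250],[247,234],[270,294],[223,314]],.06)[:,:2].round(3).tolist())
print("tub2 front",plane(t,[[218,215],[266,200]],.075)[:,:2])
E
```

```text
top yaw 0.27008163090968934 hinge [0.62722934 0.07362141] res mm
 [[-0.6, -1.0], [-1.9, -0.2], [1.0, 0.8], [1.5, 0.4]]
scene yaw 0.2685574839822602 hinge [0.62364765 0.07642109] res mm
 [[-3.1, -1.7], [-2.6, 0.7], [3.1, 0.5], [2.7, 0.5]]
both yaw 0.2693167091859054 hinge [0.62543879 0.07502125] res mm
 [[1.2, -2.4], [0.1, -1.6], [2.8, -0.6], [3.4, -1.0], [-5.0, -0.2], [-4.5, 2.1], [1.3, 1.9], [0.8, 1.9]]
origin [ 0.66002826 -0.05029263] bow [ 0.58516691 -0.03464723] peg [ 0.61794131 -0.02560076]
lip [-0.03420321 -0.26465406]
post L/R [[ 0.0037676   0.01747434]
 [ 0.00526006 -0.26720163]]
jar [ 0.62206516 -0.29597134] spray [ 0.7298474  -0.24653274] lids corners [[0.465, 0.297], [0.506, 0.185], [0.362, 0.125], [0.313, 0.237]]
tub2 front [[0.55020121 0.25468127]
 [0.58846745 0.13899396]]
```

The pose fits: yaw ≈ 0.269, and lip and post positions match the stated sizes. Bow corners agree to about 3 mm between the two views. Next I'll shut the gripper, check IK along the whole swing, move above the pocket and look.

```bash
cat >> h.py <<'E'
H=np.array([0.6235,0.0746]); YAW=0.2693
def pose(th,gx,gy,z):
    """tool pose at gate-frame point (gx,gy), gate angle th, tool y along the gate"""
    p=YAW-th; R=np.array([[np.cos(p),-np.sin(p)],[np.sin(p),np.cos(p)]])
    xy=H+R@[gx,gy]; f=(p+np.pi)/2
    return [*xy,z],[0.,np.cos(f),np.sin(f),0.]
E
python3 - <<'E'
from h import *
from plant import *
for th in np.linspace(0,1.65,8):
    for z in (.1,.2):
        q=kin.solve_ik(*pose(th,-.046,-.095,z)); print(round(th,2),z,None if q is None else np.round(q,2).tolist())
if kin.solve_ik(*pose(0,-.042,-.095,.28)) is not None:
    command_gripper(0.0,40)
    s=state()["position"]; manip.servo_line([s[0],s[1],.30],vel=.15)
    manip.goto(*pose(0,-.042,-.095,.26)); manip.servo_line(pose(0,-.042,-.095,.155)[0],vel=.1)
    manip.pause(.3); s=state(); print(s["t"],s["position"],s["opening"],s["wrist_force"],s["joint_positions"])
    t=viewer.capture("top")["pixels"][120:240,250:420,::-1];c=viewer.capture("scene")["pixels"][150:270,250:420,::-1]
    im=np.vstack([t,c]); cv2.imwrite("pics/above.png",cv2.resize(np.hstack([t,c]),None,fx=2.3,fy=2.3,interpolation=cv2.INTER_CUBIC))
E
```

```text
0.0 0.1 [0.46, 0.82, -0.79, 1.69, 0.7, 0.94, 1.24]
0.0 0.2 [0.49, 0.7, -0.83, 1.59, 0.56, 1.11, 1.35]
0.24 0.1 [0.45, 0.78, -0.75, 1.76, 0.67, 0.88, 1.0]
0.24 0.2 [0.48, 0.65, -0.8, 1.66, 0.52, 1.06, 1.12]
0.47 0.1 [0.4, 0.73, -0.69, 1.82, 0.63, 0.82, 0.76]
0.47 0.2 [0.45, 0.61, -0.76, 1.72, 0.48, 1.01, 0.88]
0.71 0.1 [0.34, 0.7, -0.63, 1.87, 0.58, 0.77, 0.53]
0.71 0.2 [0.4, 0.57, -0.72, 1.77, 0.44, 0.97, 0.64]
0.94 0.1 [0.27, 0.67, -0.57, 1.91, 0.53, 0.72, 0.29]
0.94 0.2 [0.35, 0.54, -0.68, 1.8, 0.41, 0.94, 0.39]
1.18 0.1 [0.19, 0.65, -0.51, 1.92, 0.48, 0.69, 0.05]
1.18 0.2 [0.29, 0.52, -0.65, 1.82, 0.39, 0.93, 0.13]
1.41 0.1 [0.12, 0.64, -0.47, 1.92, 0.45, 0.68, -0.2]
1.41 0.2 [0.23, 0.52, -0.64, 1.82, 0.38, 0.93, -0.15]
1.65 0.1 [0.06, 0.64, -0.45, 1.9, 0.42, 0.69, -0.45]
1.65 0.2 [0.18, 0.53, -0.63, 1.8, 0.38, 0.94, -0.42]
5.6333 [ 0.60843964 -0.02812159  0.15537777] -0.00018620971132410986 [ 0.01909647  0.34179562 -0.31961334] [ 0.4517711   0.74281967 -0.77213804  1.62579987  0.58782862  1.01831059
  1.33352439]
```

View pics/above.png

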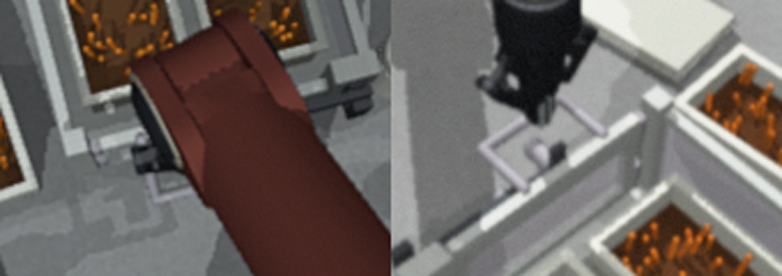

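The scene crop shows the shut tips at (540,122), just above the pocket. They are clear of the bow bar and short of the peg at (540,150). Next I'll press down in small guarded steps, logging the force.

```bash
python3 - <<'E'
from h import *
from plant import *
print("tip seen at",plane(viewer.capture("scene"),[[314.8,203]],.155)[0])
F0=np.array(state()["wrist_force"]); z=.155; log=[]
while z>.090:
    z-=.0015 if z<.142 else .004
    hit=manip.servo_line(pose(0,-.042,-.095,z)[0],vel=.02,stop_force=6)
    s=state(); f=np.array(s["wrist_force"])-F0; log.append((round(z*1e3,1),round(s["position"][2]*1e3,1),*np.round(f,1),hit))
    if hit or f[2]>8 or np.hypot(*f[:2])>8: break
for l in log: print(*l)
print(s["t"])
E
```

```text
tip seen at [ 0.61001601 -0.02695185  0.155     ]
151.0 150.7 -0.8 0.8 -0.0 False
147.0 146.8 -0.5 0.7 -0.8 False
143.0 142.8 -0.9 0.7 -1.0 False
139.0 138.8 -0.4 1.6 -1.9 False
137.5 137.4 -0.3 1.0 -0.3 False
136.0 135.9 -0.3 1.0 0.0 False
134.5 134.4 -0.4 0.1 -0.2 False
133.0 132.9 -0.0 1.3 -0.7 False
131.5 131.4 -0.9 0.7 -0.7 False
130.0 129.9 -0.9 0.6 -0.5 False
128.5 128.4 -0.9 -0.2 -0.5 False
127.0 126.9 -1.1 -0.2 -0.7 False
125.5 125.4 -1.3 0.1 0.1 False
124.0 123.9 -1.3 1.0 -0.1 False
122.5 122.4 -0.6 1.2 -0.7 False
121.0 120.9 -1.6 1.4 0.1 False
119.5 119.4 -0.2 1.4 -0.7 False
118.0 117.9 -0.3 0.7 -0.7 False
116.5 116.4 -1.1 1.8 -0.4 False
115.0 115.3 -0.6 -0.1 2.9 False
113.5 113.6 -1.7 0.5 2.0 False
112.0 111.9 -0.7 1.3 2.7 False
110.5 110.4 -0.7 1.7 2.3 False
109.0 108.9 -1.6 1.4 2.4 False
107.5 107.4 -0.2 1.5 2.0 False
106.0 105.9 -2.0 1.7 2.5 False
104.5 104.4 -2.2 1.5 2.0 False
103.0 102.9 -0.2 1.2 2.0 False
101.5 101.4 -1.0 0.5 3.8 False
100.0 99.9 -1.1 -0.5 1.9 False
98.5 98.4 -0.7 -1.3 1.7 False
97.0 96.9 -0.3 -1.8 2.5 False
95.5 95.4 -0.2 -1.7 3.4 False
94.0 95.1 -1.3 -1.0 8.5 False
14.6833
```

Contact came at 116 mm at about 2.5 N, and the hard stop at about 95.2 mm. The 21 mm travel is as specified, so the peg sits 10 mm low. I'll ease slightly off the stop, confirm by picture that the bar is up, then start the guarded pull.

```bash
python3 - <<'E'
from h import *
from plant import *
manip.servo_line(pose(0,-.042,-.095,.0948)[0],vel=.02); manip.pause(.3)
for _ in range(3):
    s=state(); print(s["t"],np.round(s["position"],4),np.round(s["wrist_force"],1)); manip.pause(.05)
t=viewer.capture("top")["pixels"][120:240,290:460,::-1];c=viewer.capture("scene")["pixels"][160:280,230:400,::-1]
cv2.imwrite("pics/pressed.png",cv2.resize(np.hstack([t,c]),None,fx=2.3,fy=2.3,interpolation=cv2.INTER_CUBIC))
E
```

```text
15.2333 [ 0.6085 -0.0282  0.0952] [-0.8 -2.4  6.5]
15.2833 [ 0.6085 -0.0282  0.0952] [-0.5 -2.4  5.8]
15.3333 [ 0.6085 -0.0282  0.0952] [-0.3 -2.3  6.2]
```

View pics/pressed.png

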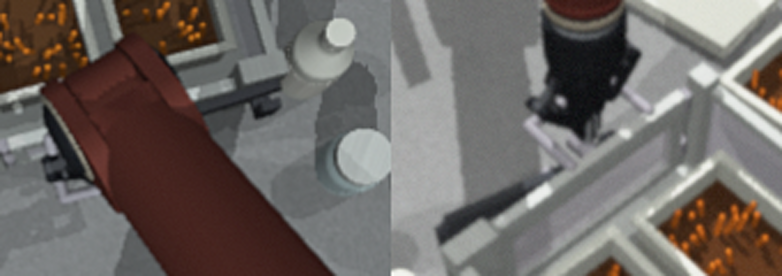

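The scene crop shows the bar rising clear above the gate top and over the catch at (450,225). The force is about 6 N at the stop. Pulling now with guards.

```bash
cat >> h.py <<'E'
def swing(manip,state,th0,th1,n,z,vel,gx=-.051,stop=9):
    for th in np.linspace(th0,th1,n+1)[1:]:
        p,q=pose(th,gx,-.095,z); hit=manip.servo_line(p,rot=q,vel=vel,stop_force=stop)
        s=state(); e=np.array(s["position"])-p
        print(round(th,3),"t",round(s["t"],2),"err mm",np.round(e*1e3,1),"F",np.round(s["wrist_force"],1),hit)
        if hit or np.linalg.norm(s["wrist_force"])>14: return False
    return True
E
python3 - <<'E'
from h import *
from plant import *
z=.0948
for gx in (-.046,-.051):
    print(manip.servo_line(pose(0,gx,-.095,z)[0],vel=.02,stop_force=8),np.round(state()["wrist_force"],1))
swing(manip,state,0,.30,4,z,.03)
t=viewer.capture("top")["pixels"][100:280,260:460,::-1];c=viewer.capture("scene")["pixels"][130:310,200:400,::-1]
cv2.imwrite("pics/pull1.png",cv2.resize(np.hstack([t,c]),None,fx=2,fy=2,interpolation=cv2.INTER_CUBIC))
E
```

```text
False [-0.5 -0.8  6.8]
False [-0.1  3.1  5.8]
0.075 t 16.65 err mm [-0.8  1.9  0.4] F [-0.7  2.3  7.3] False
0.15 t 17.07 err mm [-0.9  1.5  0.4] F [-0.4  2.4  7. ] False
0.225 t 17.48 err mm [-0.9  1.3  0.3] F [-0.2  1.1  6.8] False
0.3 t 17.9 err mm [-0.9  1.2  0.3] F [-0.7  1.   7.4] False
```

View pics/pull1.png

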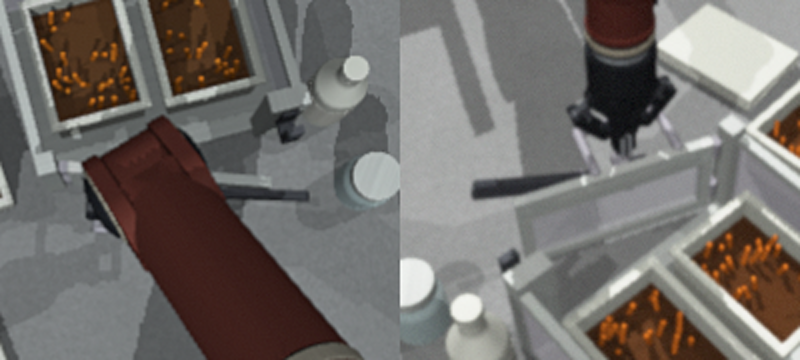

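The gate is open about 0.3 rad. The bar end at (305,195) is well past the catch at (290,125) and will clear the jar. I'll continue the swing.

```bash
python3 - <<'E'
from h import *
from plant import *
ok=swing(manip,state,.30,1.54,13,.0948,.04)
manip.pause(.4)
t=viewer.capture("top")["pixels"][100:320,230:430,::-1];c=viewer.capture("scene")["pixels"][90:310,200:400,::-1]
cv2.imwrite("pics/pull2.png",cv2.resize(np.hstack([t,c]),None,fx=2,fy=2,interpolation=cv2.INTER_CUBIC)); print(ok)
E
```

```text
0.395 t 18.41 err mm [-1.   1.1  0.3] F [0.5 1.3 6.3] False
0.491 t 18.82 err mm [-0.9  1.2  0.3] F [0.1 0.5 7. ] False
0.586 t 19.23 err mm [-0.7  1.3  0.3] F [-0.1  1.1  6.7] False
0.682 t 19.63 err mm [-0.5  1.4  0.3] F [0.3 1.2 6.6] False
0.777 t 20.04 err mm [-0.3  1.4  0.3] F [1.  1.  6.3] False
0.872 t 20.45 err mm [-0.   1.3  0.3] F [1.4 2.6 6.1] False
0.968 t 20.86 err mm [0.2 1.2 0.3] F [1.8 1.4 5.1] False
1.063 t 21.27 err mm [0.3 1.  0.3] F [2.1 1.2 5.6] False
1.158 t 21.68 err mm [0.5 0.8 0.3] F [2.  0.6 6.7] False
1.254 t 22.08 err mm [0.6 0.6 0.3] F [2.1 1.2 5.6] False
1.349 t 22.49 err mm [0.7 0.4 0.3] F [2.4 0.3 6.4] False
1.445 t 22.9 err mm [0.8 0.2 0.3] F [1.2 0.8 6.3] False
1.54 t 23.31 err mm [0.8 0.  0.3] F [1.9 0.  5.8] False
True
```

View pics/pull2.png

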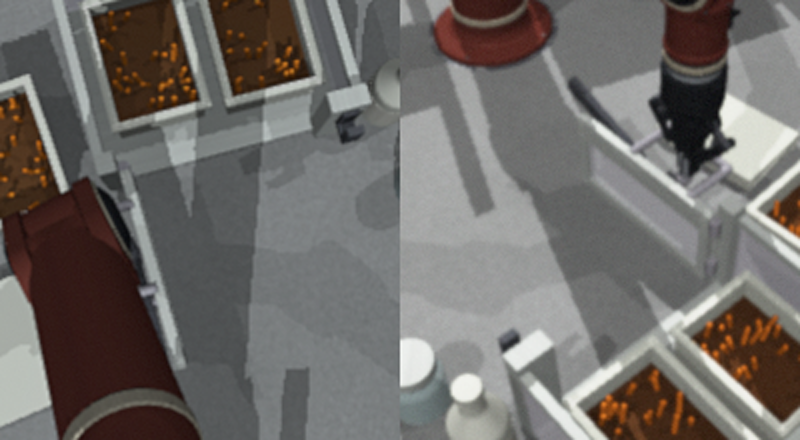

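In the top crop the gate's top edge runs from (125,170) to (180,365), about square to the bay front. I'll compute its angle, raise the tip straight up, retreat and look again.

```bash
python3 - <<'E'
from h import *
from plant import *
P=plane(viewer.capture("top"),np.array([[128,180],[180,362]])/2+[230,100],.13)
d=P[1]-P[0]; d/=np.linalg.norm(d); a=np.arctan2(d[1],d[0]); print("gate angle now", (YAW-np.pi/2-a)%(2*np.pi),P)
# release slowly, straight up
q=pose(1.54,-.051,-.095,.1)
x,y=q[0][:2]
xy=np.array(state()["position"])[:2]
print(manip.servo_line([*xy,.125],vel=.03,stop_force=10),np.round(state()["wrist_force"],1))
print(manip.servo_line([*xy,.16],vel=.05,stop_force=10),np.round(state()["wrist_force"],1))
manip.servo_line([*xy,.30],vel=.15)
j=np.array(state()["joint_positions"]); 
j[0]+=1.0   # swing away to the right, at height
manip.set_joints(j); s=state(); print(s["t"],s["position"])
t=viewer.capture("top")["pixels"][100:320,230:430,::-1];c=viewer.capture("scene")["pixels"][90:310,200:400,::-1]
cv2.imwrite("pics/done.png",cv2.resize(np.hstack([t,c]),None,fx=2,fy=2,interpolation=cv2.INTER_CUBIC))
E
```

```text
gate angle now 1.543016694195726 [[0.6061855  0.06704448 0.13      ]
 [0.40027775 0.00400802 0.13      ]]
False [-0.8 -1.2  0.9]
False [ 0.2 -0.6 -0.2]
28.7833 [ 0.36066377 -0.3832943   0.29907664]
```

View pics/done.png

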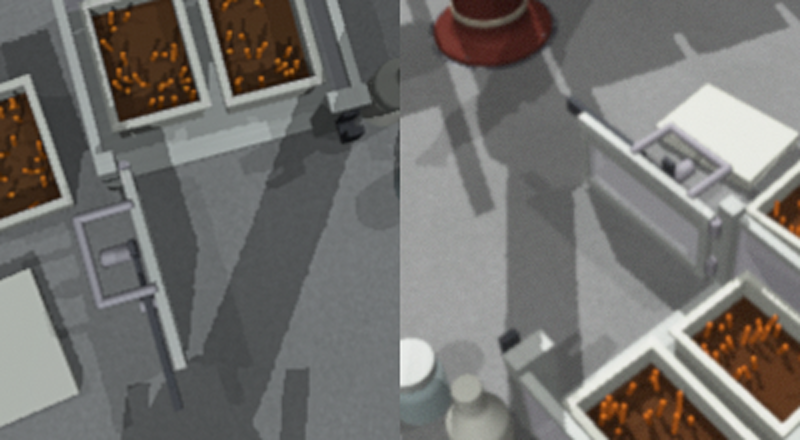

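The gate stands at the same angle, with its top edge from (125,170) to (180,365). The bar end has dropped from (575,80) to (575,105) in the scene crop, so it is down again. Lids and tubs look unmoved.

```bash
python3 - <<'E'
from plant import *
import numpy as np, cv2
b=cv2.imread("pics/top0.png").astype(int); n=viewer.capture("top")["pixels"][:,:,::-1]; manip.pause(.5)
n2=viewer.capture("top")["pixels"][:,:,::-1]
print("still:", np.abs(n.astype(int)-n2)[100:320,230:400].mean(), state()["t"], np.round(state()["wrist_force"],1))
ticket.sign_off()
E
```

```text
still: 0.7791711229946524 29.4833 [-0.3  0.5 -0. ]
the job is handed in; nothing more can be done
```

The gate is open at about 1.54 rad (88°) with the latch bar dropped back down. I handed the job in at about 29.5 s, with the arm raised clear and touching nothing.

- **Press:** The shut fingertips met the peg at 116 mm, so it sits 10 mm low. They pushed it 21 mm to its stop at about 6–8.5 N. A picture showed the bar clear of the catch before I pulled.
- **Pull:** I swung the gate out around its hinge with the tips in the bow's pocket. Sideways forces stayed at or below about 3 N. I didn't check whether the bow or friction on the peg carried most of the pull.
- **Last checks:** The angle was measured in the top view just before I let go. A picture after the tips came up showed the gate in the same place and the bar down, and two pictures 0.5 s apart showed no movement.
- **Bystanders:** Both tubs in the bay, the tub to its left and the lids looked untouched in the final picture. The jar and spray bottle were only partly in view. The spatula was outside the crop, though nothing went near it.
- **Disagreement:** The two cameras differed by about 3 mm on where the hinge is, which the loose fit in the pocket took up.

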